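# Unbolt a ball sample tray and present it level over the code reader

## Robot

A 6-joint arm with a two-finger parallel gripper is mounted at the origin on a cart in front of the work surface, level with it; the furniture and walls round the work are solid. World frame = base frame: x ahead of the robot, y to its left, z up, the work surface at z = 0. Lengths are in mm, angles in rad, forces in N, time in s.
With the tool pointing down it reaches from about 275 to 750 mm from the base axis. Payload 10.2 kg.
Tool frame: the origin (TCP) lies midway between the tips of the shut fingers; the grasp point (between the pads) lies 19 mm behind it; z points along the fingers, y is the direction in which the jaws open and shut (so a half turn about z gives the same grasp; the last joint's range is limited). The gripper opens to 85 mm and grips with 20 to 120 N. Pads are 22 mm wide; open, the fingers measure 114 mm over their backs; the gripper's body (76 mm by 85 mm) begins 54 mm behind the grasp point. The pads swing forward as they close: fully open they stand 13 mm farther back than shut.
Start: joints at [1.093, 0.313, 1.498, -0, 1.331, -0.223], TCP at [132.34, 508.052, 231.294] pointing down, gripper open.
Joint ranges: [-2.94, 2.94], [-0.97, 2.17], [0.19, 2.56], [-1.23, 4.37], [0.02, 3.11], [-2.88, 2.88]. Speed limits (rad/s): [2.39, 2.39, 3.01, 3.14, 3.14, 3.14].

## Interface

Orientations are given as a unit quaternion [w, x, y, z].
In Python, from rig import sense, optics, ctrl gives the robot as it stands.
- The arm moves only by the tool play_rows, never from a script. Its argument "plan" is a list of rows, each a list of 7 numbers: the shift along the world's x, y, z in mm, then the turn, a rotation vector about the world's x, y, z in rad, then the opening, from -1 (shut) to 1 (fully open), so that 0 is half open. A call has 1 to 5 rows; each row shifts and turns the pose as measured when the row begins; what a row does not reach is not made up. A row lasts 1/12 s, in which the tool goes at most 41.7 mm and 7.16 degrees, less where a joint would pass 70% of its speed; a pose out of reach is approached as far as the arm can. A call is refused whole if a number of a shift passes 41.7 or a number of a turn 0.125, either way. A call with a gripper value outside its range is refused whole. The fingers move at their own pace and stop on an object; "grip_force" is the grip in N (left out, the last holds). Time passes only in rows, so rows that do not move let the fingers close. It gives the time, the measured TCP pose, the force and the opening at its end, in the units of the state.
- sense(): the state, without advancing time (a new reading comes with each control period).
- optics.capture(name): name is "scene" or "side" or "wrist"; returns a dict with "img" (420x560x3 uint8, blue, green, red), "fx", "fy", "cx", "cy" (pixels), "world_to_cam" (4x4, takes a point from world to camera coordinates). Camera axes: x right, y up, looking along -z (the intrinsics and any distortion apply to the point x, -y, -z); pixel columns grow to the right and rows downward; lengths in mm; the calibration is good to about 2 mm. A picture is of the moment at which its call begins. There is no depth.
- ctrl.finish_job(): hands the job in, once; it reports no verdict.
The state is a dict: "time_s": time; "joints": joint angles; "dq": joint speeds; "tau": joint torques, N m; "eef_pos": TCP position; "ee_rot": TCP orientation; "force": force on the tool from outside, world axes, zero at the start; "wrist_torque": the same for the moment, N m; "grip_width": opening from 0.0 (shut) to 1.0 (fully open).
Only numpy, scipy, OpenCV 4.12 (cv2) and the standard library are available. Lean on these libraries where they do the work, as an engineer would, in place of code of your own. Each camera call takes 0.05 s, during which the arm holds its last target. There are 200 camera calls.

## Task

Slide the nest's bolt clear of the sample tray and fully home into its park keeper, then take the tray by its upright fin and carry it to the upward-looking code reader without letting the loose steel ball leave its pocket. Finish while still holding the tray, level and still, centred over the reader's round window with its underside about 8 cm above it; nothing is put down or let go, the bolt stays parked, and the other things on the bench are left alone.

Things in the scene. Friction and masses are not known exactly. Their poses are not given: they have to be found in the camera images.
- nest: Fixed bare-metal nest, base plate 150 x 72 x 10 mm, plus an arm at one end that carries the bolt out to y = +104 mm. Origin: underside, below the middle of the seated tray; x along the tray, y along the bolt's travel, z up. Lips (to z = 16 mm) round the tray leave under 3 mm play. Turned up to 0.4 rad from the robot's x; stands left or right of the reader.
- bolt (a joint): Travel of the bolt in m, along the nest's +y (bolt axis at nest x = -58, z = 26 mm, underside 2 mm above the tray). 0 = tip over the middle of the tray's end; starts at 0 to 0.008; the tip clears the tray's edge at 0.029; 0.036 = end stop, tail fully home in the park keeper. Stays where it is left; about 2 N of friction.
- bolt_knob (a point): On the axis of the bolt's upright round steel knob, 13 mm diameter, to be gripped from z = 38 to 74 mm above the bench; this point is at z = 62 mm and moves with the bolt (nest frame x = -58 mm, y = 40 mm + bolt travel).
- bolt_knob_parked (a point): Fixed point of the nest where bolt_knob lies when the bolt is fully home (nest frame x = -58, y = 76, z = 62 mm). The bolt's slotted barrel below it (x = -68 to -47, y = 38 to 104 mm) is 34 mm high over the bench, the bridge of the park keeper at its outer end (y = 89 to 102 mm) 37 mm.
- tray: Loose black sample tray, flat plate 132 x 58 x 9 mm, 0.14 to 0.26 kg, seated in the nest with its axes along the nest's. Origin: centre of its underside (10 mm above the bench when seated); x along its length, z up. A fin stands on its centre: 34 mm long in x, 12 mm thick in y, up to z = 57 mm, with a foot 44 x 20 mm up to z = 12.5 mm. Ball pocket at x = +40 mm; the bolt lies over the other end.
- fin_top (a point): Middle of the top edge of the tray's fin, 57 mm above the tray's underside. Grip the fin below this, across its 12 mm thickness (tray y).
- pocket (a point): Centre of the steel ball when it sits in the middle of the tray's pocket (tray frame x = 40, y = 0, z = 15 mm). The pocket is a round, flat-floored recess 28 mm across and 4 mm deep.
- ball: Loose steel ball, 20 mm diameter, 33 g, origin at its centre. It can roll about 6 mm to any side in the pocket and rolls out over the rim if the tray is tipped far (some 45 degrees) or jerked.
- reader: Fixed grey code reader, a low box 110 x 110 x 39 mm with a black top and a round glass window 62 mm across in its middle. Origin: centre of its underside on the bench.
- reader_window (a point): Centre of the reader's glass window, 39.5 mm above the bench, z up. The tray's origin must end straight above it.
- die_box: Bystander: blue box with a clear lid, 66 x 85 x 35 mm, loose; origin at the centre of its underside. Leave alone.
- petri_dish: Bystander: round clear dish, 60 mm across, 14 mm high, loose; origin at the centre of its underside. Leave alone.
- dropper_bottle: Bystander: small bottle with a dropper cap, 32 mm across, 94 mm high, loose; origin at the centre of its underside. Leave alone.
There are look-alikes about, which are no part of the job. Leave any brown look-alike of the tray alone.

How it is judged (in metres and radians):
On the way, in this order (a step that is already met when the one before it is completed fails the run):
1. the bolt is fully home in its park keeper while the tray still sits in the nest (value of joint bolt above 0.033 m and z of tray in the frame of nest below 0.014 m and horizontal distance between tray and nest below 0.006 m and distance between ball and pocket below 0.013 m), for 0.2 s.
2. the tray is held by the fingers clear above the nest, the ball in its pocket (z of tray in the frame of nest above 0.035 m and contact force between the fingers and tray above 2 N and distance between ball and pocket below 0.013 m), for 0.2 s.
At the end, for the whole second after the job is handed in: Fingers hold the tray, its centre within 20 mm of above the window centre, underside 50 to 110 mm over the window, level within 0.1 rad, still, touching neither reader nor nest; ball in its pocket (within 13 mm of its seat); bolt still parked (travel over 33 of 36 mm) (horizontal distance between tray and reader_window below 0.02 m and z of tray in the frame of reader_window between 0.05 and 0.11 m and angle between tray's own z axis and vertical below 0.1 rad and linear speed of tray below 0.02 m/s and angular speed of tray below 0.15 rad/s and contact force between the fingers and tray above 2 N and distance between ball and pocket below 0.013 m and value of joint bolt above 0.033 m and contact force between tray and reader below 0.1 N and contact force between tray and nest below 0.1 N); the arm keeps its last pose, push and grip.
It fails at once if the ball left its pocket (not (distance between ball and pocket below 0.013 m)).
It fails at once if the die box was disturbed (distance of die_box from where it was at the start of the episode above 0.015 m).
It fails at once if the petri dish was disturbed (distance of petri_dish from where it was at the start of the episode above 0.015 m).
It fails at once if the dropper bottle was disturbed (distance of dropper_bottle from where it was at the start of the episode above 0.015 m).
It also fails if it takes over 48 s, if anything falls off the work surface, if the arm or the gripper's body presses on something with over 40 N, if the wrist force passes 120 N, or if a joint passes its speed limit or range.

## Working session

There is one attempt and no reset: what is moved stays moved. The work goes in short steps, Python scripts to look and compute and a tool call to move; the robot and the scene stay as the last step left them, time stands still between calls to the robot, and variables do not carry over. Pictures are saved under pics/ and viewed, about 8 in all and at most 12, crops included, and the job is handed in when it is done.

Besides the shell and the picture viewer there is one more tool, called after "Call:" as a command line: name --pt "numbers of a row" for each row, then --argument value for the rest. play_rows: Moves the arm, as the interface text tells. Its arguments: {"type":"object","properties":{"plan":{"type":"array"},"grip_force":{"type":"number"}},"required":["plan"]}

```bash
mkdir -p pics; ls; python3 - <<'E'
from rig import sense, optics, ctrl
import cv2,numpy as np
s=sense();print(s)
for n in("scene","side","wrist"):
    c=optics.capture(n);cv2.imwrite(f"pics/{n}0.png",c["img"]);np.savez(f"pics/{n}0.npz",**c)
    print(n,{k:(np.round(v,3).tolist() if k!="img" else 0) for k,v in c.items()})
E
```

```text
pics
{'time_s': 0.0, 'joints': array([ 1.09258272e+00,  3.13451462e-01,  1.49844980e+00,  1.97917522e-05,
        1.33098728e+00, -2.23425239e-01]), 'dq': array([ 0.00047348, -0.00082354, -0.00050977, -0.00160263,  0.00089744,
       -0.00082421]), 'tau': array([ 5.95905226e-05, -4.12265503e+01, -2.59740973e+01, -1.68008373e-04,
        4.10820998e-03,  6.10389384e-05]), 'eef_pos': array([132.21953154, 507.81167865, 230.72953986]), 'ee_rot': array([-2.31701810e-04,  1.27052187e-01,  9.91895822e-01, -6.05172317e-04]), 'force': array([-0.25870379,  0.26066342,  0.71405598]), 'wrist_torque': array([-0.00557233, -0.02387348, -0.0414823 ]), 'grip_width': 1.0015325002253062}
scene {'img': 0, 'fx': 428.336, 'fy': 428.336, 'cx': 278.377, 'cy': 209.085, 'world_to_cam': [[0.839, -0.544, -0.005, -391.045], [0.253, 0.382, 0.889, -217.015], [-0.481, -0.747, 0.458, -811.024], [0.0, 0.0, 0.0, 1.0]]}
side {'img': 0, 'fx': 458.382, 'fy': 458.382, 'cx': 281.817, 'cy': 208.167, 'world_to_cam': [[-0.99, -0.14, 0.0, 513.355], [0.091, -0.644, 0.76, -51.846], [-0.106, 0.752, 0.65, -1149.494], [0.0, 0.0, 0.0, 1.0]]}
wrist {'img': 0, 'fx': 324.295, 'fy': 324.295, 'cx': 277.962, 'cy': 208.927, 'world_to_cam': [[0.252, 0.968, -0.001, -523.171], [-0.93, 0.241, -0.277, 36.77], [-0.267, 0.071, 0.961, -378.349], [0.0, 0.0, 0.0, 1.0]]}
```

View pics/scene0.png

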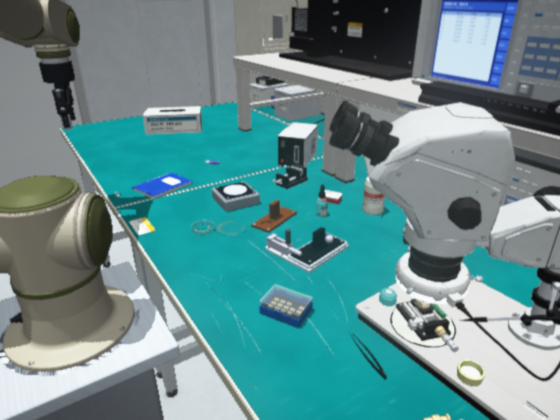

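View pics/side0.png

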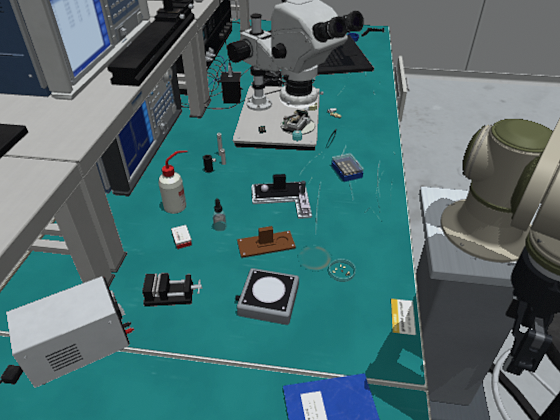

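Scene view: the black tray in its bare-metal nest is at about (305,247), the brown look-alike at (274,217), and the reader with its white window at (235,192). In the side view they are at (280,190), (265,240) and (268,290). The black one with the bolt and ball fits the description. I'll confirm it in an enlarged crop.

```bash
python3 - <<'E'
import cv2,numpy as np
a=cv2.imread("pics/scene0.png");b=cv2.imread("pics/side0.png")
A=cv2.resize(a[220:275,255:355],None,fx=8,fy=8,interpolation=cv2.INTER_CUBIC)[:300*2]
cv2.imwrite("pics/cA.png",A)
B=cv2.resize(b[165:225,240:325],None,fx=9,fy=9,interpolation=cv2.INTER_CUBIC)
cv2.imwrite("pics/cB.png",B);print(A.shape,B.shape)
E
```

```text
(440, 800, 3) (540, 765, 3)
```

View pics/cA.png

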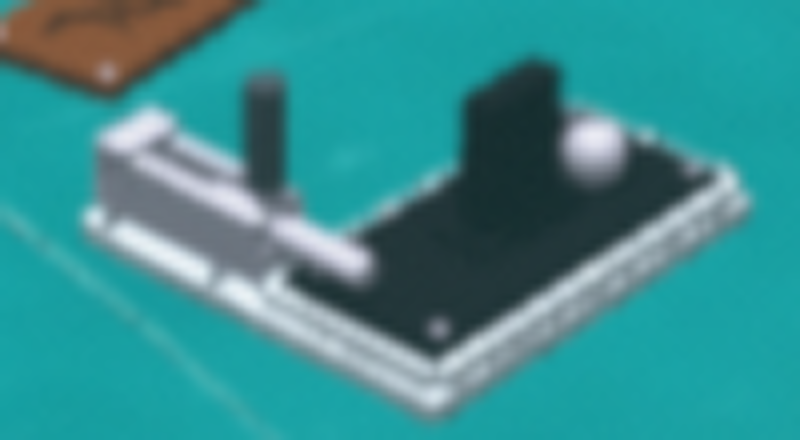

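View pics/cB.png

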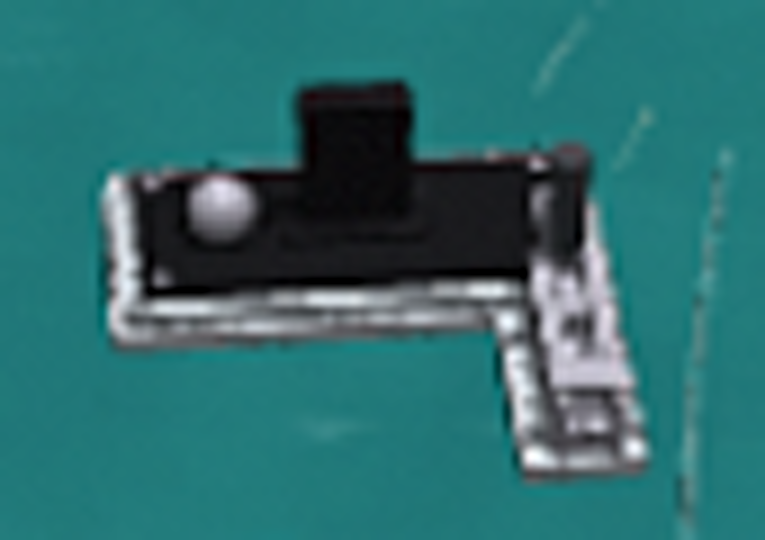

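```bash
cat > h.py <<'E'
import numpy as np,cv2
from scipy.optimize import least_squares
def load(n): return dict(np.load(f"pics/{n}.npz"))
def proj(c,P):
    P=np.atleast_2d(P);M=c["world_to_cam"];q=P@M[:3,:3].T+M[:3,3]
    return np.c_[c["cx"]+c["fx"]*q[:,0]/-q[:,2], c["cy"]-c["fy"]*q[:,1]/-q[:,2]]
def toplane(c,uv,z):
    M=c["world_to_cam"];uv=np.atleast_2d(uv)
    d=np.c_[(uv[:,0]-c["cx"])/c["fx"],-(uv[:,1]-c["cy"])/c["fy"],-np.ones(len(uv))]@M[:3,:3]
    o=-M[:3,:3].T@M[:3,3];return o+d*((z-o[2])/d[:,2])[:,None]
def nest(p,L):
    L=np.atleast_2d(np.array(L,float));c,s=np.cos(p[2]),np.sin(p[2])
    return np.c_[p[0]+c*L[:,0]-s*L[:,1],p[1]+s*L[:,0]+c*L[:,1],L[:,2]]
E
python3 - <<'E'
from h import *
sc,si=load("scene0"),load("side0")
u=lambda p,f,o:(np.array(p)+.5)/f-.5+o
A=[((513,84),(0,0,67)),((266,78),(-58,40,74)),((432,412),(-75,-36,0)),((745,205),(75,-36,4)),((88,225),(-75,104,5))]
B=[((357,93),(0,0,67)),((573,150),(-58,40,74)),((115,345),(75,36,0)),((645,465),(-75,104,0))]
a=np.array([u(x[0],8,(255,220)) for x in A]);b=np.array([u(x[0],9,(240,165)) for x in B])
def res(p):
    r=[]
    for c,l,m in((sc,A,a),(si,B,b)):
        L=np.array([x[1] for x in l],float);L[1,1]+=p[3];r.append(proj(c,nest(p,L))-m)
    return np.vstack(r).ravel()
g=toplane(sc,a[:1],67)[0];print("fin scene",g,"side",toplane(si,b[:1],67)[0])
for y0 in(0,3.1):
    f=least_squares(res,[g[0],g[1],y0,4],loss="soft_l1");print(f.x,f.cost);print(res(f.x).reshape(-1,2).round(2).tolist())
p=f.x
for n,c,w in(("scene",sc,(215,172,255,205)),("side",si,(240,265,298,315))):
    im=c["img"][w[1]:w[3],w[0]:w[2]];m=(im.min(2)>200).astype(np.uint8)
    k,l,s,ce=cv2.connectedComponentsWithStats(m);i=1+s[1:,4].argmax()
    uv=ce[i]+w[:2];print(n,uv,s[i],toplane(c,uv,39.5)[0])
# die box, dish, bottle rough (scene)
print("bottle",toplane(si,[219,228],0),"box",toplane(si,[347,168],20),"dish",toplane(si,[[315,258],[341,269]],5),"brown",toplane(si,[265,236],57))
E
```

```text
fin scene [533.46047008 -67.14872301  67.        ] side [534.15017485 -62.21245523  67.        ]
[ 5.35304549e+02 -6.47012597e+01  2.27655078e-01  3.97903647e+00] 4.512803583535953
[[-0.02, -0.66], [-0.17, 0.0], [0.1, 2.38], [1.02, 0.56], [-1.05, 0.39], [-0.3, -0.59], [-0.39, -0.16], [-0.22, 1.14], [0.14, 1.47]]
[ 5.35304548e+02 -6.47012622e+01  2.27655023e-01  3.97903513e+00] 4.5128035835479485
[[-0.02, -0.66], [-0.17, 0.0], [0.1, 2.38], [1.02, 0.56], [-1.05, 0.39], [-0.3, -0.59], [-0.39, -0.16], [-0.22, 1.14], [0.14, 1.47]]
scene [234.59183673 189.40816327] [  9  14  22   8 147] [503.63134745 293.89242545  39.5       ]
side [268.35897436 289.06959707] [ 14  13  30  23 546] [504.5907779  298.58709822  39.5       ]
bottle [[664.96145918  90.96072911   0.        ]] box [[ 355.93884853 -185.29245474   20.        ]] dish [[417.25864136 164.51494837   5.        ]
 [355.90049681 190.25315237   5.        ]] brown [[534.55083312 161.17525885  57.        ]]
```

Confirmed: both crops show the black tray with its fin, the ball on the +x end and the bolt with its upright knob on the −x end. The fit gives the nest at about (535,−65) with yaw 0.228 and travel of about 4 mm. The two views agree to within 5 mm. The jaws will point along nest y, a turn of +0.483, which works for both knob and fin. I'll move near the knob and refine with the wrist camera.

Call:
play_rows --pt "20 -33 0 0 0 0.03 1" --pt "20 -33 0 0 0 0.03 1" --pt "20 -33 0 0 0 0.03 1" --pt "20 -33 0 0 0 0.03 1" --pt "20 -33 0 0 0 0.03 1"

```text
time_s: 0.57
eef_pos: [230.9, 340.0, 228.5]
ee_rot: [-0.001, 0.044, 0.999, -0.001]
force: [1.2, 1.1, -0.3]
grip_width: 1.001
```

Call:
play_rows --pt "20 -33 0 0 0 0.03 1" --pt "20 -33 0 0 0 0.03 1" --pt "20 -33 0 0 0 0.03 1" --pt "20 -33 0 0 0 0.03 1" --pt "20 -33 0 0 0 0.03 1"

```text
time_s: 0.98
eef_pos: [332.4, 166.3, 228.4]
ee_rot: [-0.001, -0.036, 0.999, -0.001]
force: [1.2, 0.7, -0.4]
grip_width: 1.003
```

Call:
play_rows --pt "20 -33 0 0 0 0.03 1" --pt "20 -33 0 0 0 0.03 1" --pt "20 -33 0 0 0 0.03 1" --pt "20 -33 0 0 0 0.03 1" --pt "20 -33 0 0 0 0.03 1"

```text
time_s: 1.4
eef_pos: [434.7, -8.8, 228.7]
ee_rot: [0.0, -0.114, 0.994, -0.001]
force: [-0.2, 0.8, 1.1]
grip_width: 0.996
```

```bash
python3 - <<'E'
from rig import sense, optics
from h import *
s=sense();print(s["eef_pos"],s["ee_rot"],s["joints"])
c=optics.capture("wrist");np.savez("pics/wrist1.npz",**c)
im=c["img"].copy()
p=[534.7,-64.8,.2277]
P=proj(c,nest(p,[[0,0,67],[-58,44,74],[40,0,25],[75,36,0],[-75,-36,0],[-75,104,0],[75,-36,0]]));print(P.round(1).tolist())
for q in P: cv2.drawMarker(im,tuple(int(v) for v in q.round()),(0,0,255),0,7,1)
cv2.imwrite("pics/wrist1.png",cv2.resize(im,None,fx=1.42,fy=1.42,interpolation=cv2.INTER_CUBIC))
E
```

```text
[434.66289144  -8.76212851 228.71776388] [ 6.19633162e-05 -1.13618878e-01  9.93523815e-01 -1.08455811e-03] [-2.89777081e-01  1.14149141e-01  1.75284570e+00 -2.03533130e-03
  1.27363246e+00 -2.08770805e+00]
[[205.1, 271.7], [245.4, 220.4], [214.9, 285.8], [247.7, 300.3], [182.9, 186.8], [302.7, 187.0], [192.2, 300.2]]
```

View pics/wrist1.png

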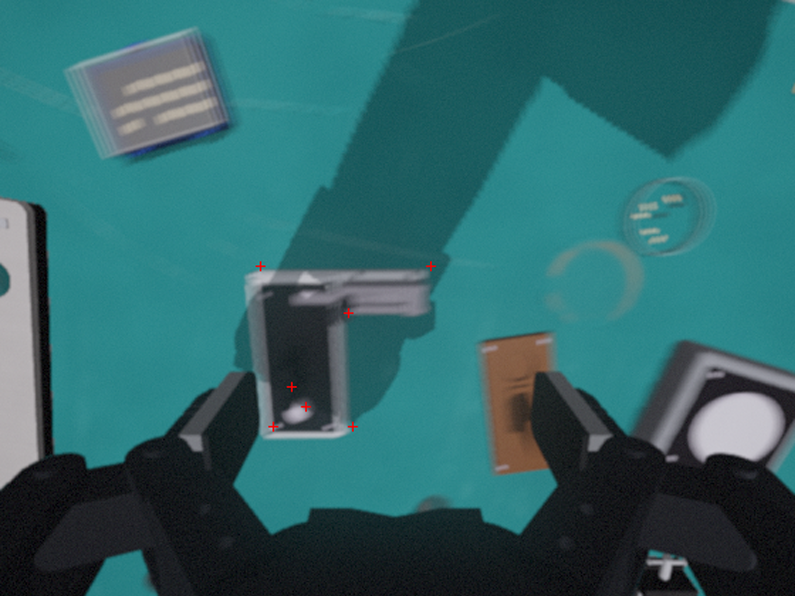

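The wrist view shows the nest lined up with the image axes, with a motion-blurred offset of about 8 px. The arm was still settling, so I'll pause and measure again.

Call:
play_rows --pt "8 -8 -20 0 0 0 1" --pt "0 0 -20 0 0 0 1" --pt "0 0 0 0 0 0 1" --pt "0 0 0 0 0 0 1" --pt "0 0 0 0 0 0 1"

```text
time_s: 1.87
eef_pos: [447.0, -25.9, 187.5]
ee_rot: [0.0, -0.11, 0.994, -0.002]
force: [0.7, -0.1, 0.0]
grip_width: 1.001
```

```bash
python3 - <<'E'
from rig import sense, optics
from h import *
s=sense();print(s["eef_pos"],s["ee_rot"],abs(s["dq"]).max())
c=optics.capture("wrist");np.savez("pics/wrist2.npz",**c)
im=c["img"]
p=[534.7,-64.8,.2277]
P=proj(c,nest(p,[[0,0,67],[-58,44,74],[40,0,25],[75,36,0],[-75,-36,0],[-75,104,0],[75,-36,0]]));print(P.round(1).tolist())
f=4.5;x0,y0=150,170
C=cv2.resize(im[y0:y0+130,x0:x0+175],None,fx=f,fy=f,interpolation=cv2.INTER_CUBIC)
for q in P: cv2.drawMarker(C,tuple(int(v) for v in ((q-[x0,y0]+.5)*f-.5).round()),(0,0,255),0,12,1)
cv2.imwrite("pics/wrist2.png",C)
E
```

```text
[447.04421762 -25.93210047 187.47824788] [ 3.72263004e-04 -1.09687328e-01  9.93963231e-01 -2.37627798e-03] 0.01607466670484808
[[217.2, 284.9], [264.2, 226.6], [226.7, 298.8], [262.4, 313.6], [190.3, 188.1], [325.0, 187.3], [200.8, 313.8]]
```

View pics/wrist2.png

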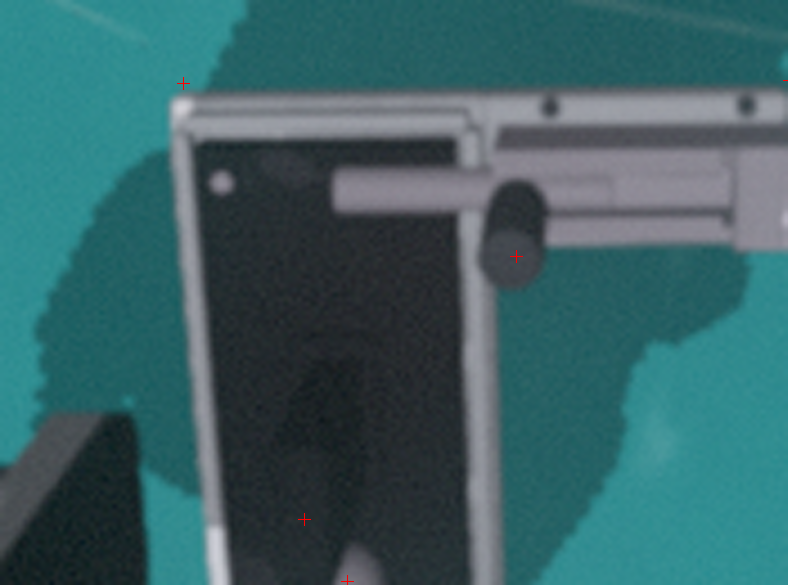

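The fit holds: the knob-top marker at (516,257) against a seen centre of (511,258), about 1 mm off. I'll go down over the knob in two stages.

Call:
play_rows --pt "7 -3 -25 0 0 0.004 1" --pt "7 -3 -25 0 0 0.004 1" --pt "6 -3 -25 0 0 0 1" --pt "0 0 0 0 0 0 1" --pt "0 0 0 0 0 0 1"

```text
time_s: 2.33
eef_pos: [470.4, -33.7, 117.0]
ee_rot: [0.006, -0.116, 0.993, -0.005]
force: [0.8, 0.3, 0.5]
grip_width: 1.002
```

```bash
python3 - <<'E'
from rig import sense
from h import *
s=sense();print(s["eef_pos"],s["ee_rot"],s["dq"].round(3),s["force"])
sc,si,w=load("scene0"),load("side0"),load("wrist2")
u=lambda p,f,o:(np.array(p)+.5)/f-.5+o
D=[(sc,8,(255,220),[((513,84),(0,0,67)),((266,78),(-58,40,74)),((745,205),(75,-36,4)),((88,225),(-75,104,5))]),
(si,9,(240,165),[((357,93),(0,0,67)),((573,150),(-58,40,74))]),
(w,4.5,(150,170),[((178,100),(-75,-36,10)),((511,258),(-58,40,74))])]
def res(p):
    r=[]
    for c,f,o,l in D:
        L=np.array([x[1] for x in l],float);L[1,1]+=p[3]
        r.append(proj(c,nest(p,L))-np.array([u(x[0],f,o) for x in l]))
    return np.vstack(r).ravel()
f=least_squares(res,[534,-65,.22,4],loss="soft_l1");p=f.x
print(p,res(p).reshape(-1,2).round(1).tolist())
print("knob",nest(p,[-58,40+p[3],62]),"park",nest(p,[-58,76,62]),"fin",nest(p,[0,0,67]))
E
```

```text
[470.37841965 -33.73305358 117.04803733] [ 0.0064247  -0.11592237  0.99322469 -0.00504422] [ 0.005  0.021  0.011 -0.    -0.008  0.   ] [0.78294276 0.25629596 0.52276114]
[ 5.35236574e+02 -6.28390343e+01  2.36947352e-01  1.98954032e+00] [[-0.5, -1.0], [0.0, 0.1], [0.3, 0.1], [-1.6, 0.3], [-0.4, -0.2], [-0.4, -0.3], [-0.3, -0.3], [0.1, 0.3]]
knob [[469.00067556 -35.63743033  62.        ]] park [[461.01718368  -2.57725451  62.        ]] fin [[535.23657394 -62.83903435  67.        ]]
```

Refined nest pose: (535.2,−62.8), yaw 0.237, travel about 2 mm. The knob is at (469,−35.6). I'll correct the small tilt, go down and grip.

Call:
play_rows --pt "0 -1 -25 0.009 0.014 0 1" --pt "-1 -1 -25 0 0 0 1" --pt "0 0 -20 0 0 0 1" --pt "0 0 0 0 0 0 1" --pt "0 0 0 0 0 0 1"

```text
time_s: 2.75
eef_pos: [473.2, -35.4, 54.9]
ee_rot: [0.006, -0.117, 0.993, -0.003]
force: [0.3, -0.7, 0.6]
grip_width: 1.004
```

Call:
play_rows --pt "-4 0 -10 0.006 0.012 0 1" --pt "0 0 0 0 0 0 1" --pt "0 0 0 0 0 0 1"

```text
time_s: 3.0
eef_pos: [471.0, -35.7, 48.7]
ee_rot: [0.003, -0.118, 0.993, 0.0]
force: [0.1, -0.3, 0.3]
grip_width: 1.004
```

Call:
play_rows --pt "0 0 0 0 0 0 -1" --pt "0 0 0 0 0 0 -1" --pt "0 0 0 0 0 0 -1" --pt "0 0 0 0 0 0 -1" --pt "0 0 0 0 0 0 -1" --grip_force 30

```text
time_s: 3.42
eef_pos: [472.1, -35.9, 51.0]
ee_rot: [0.005, -0.118, 0.993, -0.001]
force: [0.5, 0.6, 0.3]
grip_width: 0.297
```

Call:
play_rows --pt "0 0 0 0 0 0 -1" --pt "0 0 0 0 0 0 -1" --pt "0 0 0 0 0 0 -1"

```text
time_s: 3.67
eef_pos: [472.0, -35.9, 51.2]
ee_rot: [0.005, -0.118, 0.993, -0.001]
force: [-0.7, -0.5, 0.1]
grip_width: 0.141
```

Call:
play_rows --pt "-1.6 6.8 0 0 0 0 -1" --pt "-1.6 6.8 -1 0 0 0 -1" --pt "-1.6 6.8 -1 0 0 0 -1" --pt "0 0 0 0 0 0 -1"

```text
time_s: 4.0
eef_pos: [467.2, -15.1, 51.3]
ee_rot: [0.005, -0.118, 0.993, -0.002]
force: [-1.0, -0.3, -4.6]
grip_width: 0.137
```

Call:
play_rows --pt "-1.2 5 0 0 0 0 -1" --pt "-1.2 5 0 0 0 0 -1" --pt "-0.9 4 0 0 0 0 -1" --pt "0 0 0 0 0 0 -1"

```text
time_s: 4.33
eef_pos: [464.3, -2.5, 51.1]
ee_rot: [0.006, -0.12, 0.993, -0.007]
force: [-2.1, -5.6, 3.2]
grip_width: 0.137
```

Call:
play_rows --pt "-0.7 3 0 0 0 0 -1" --pt "-0.7 3 0 0 0 0 -1" --pt "-0.2 1 0 0 0 0 -1"

```text
time_s: 4.58
eef_pos: [464.3, -2.6, 51.1]
ee_rot: [0.007, -0.122, 0.992, -0.015]
force: [-2.3, -6.7, 2.8]
grip_width: 0.138
```

```bash
python3 - <<'E'
from rig import sense, optics
from h import *
s=sense();print(s["eef_pos"],s["force"],s["wrist_torque"],s["grip_width"])
c=optics.capture("side");np.savez("pics/side3.npz",**c)
d=optics.capture("scene");np.savez("pics/scene3.npz",**d)
r=lambda i,f:cv2.resize(i,None,fx=f,fy=f,interpolation=cv2.INTER_CUBIC)
A=r(c["img"][160:230,240:330],6);B=r(d["img"][215:280,250:310],6)
h=min(A.shape[0],B.shape[0]);cv2.imwrite("pics/park.png",np.hstack([A[:h,:430+110],B[:h,:255]]))
E
```

```text
[464.31172022  -2.55681308  51.0669514 ] [-2.2654398  -6.69053116  2.75799564] [-0.47183717  0.32733729 -0.01727037] 0.1378313605715037
```

View pics/park.png

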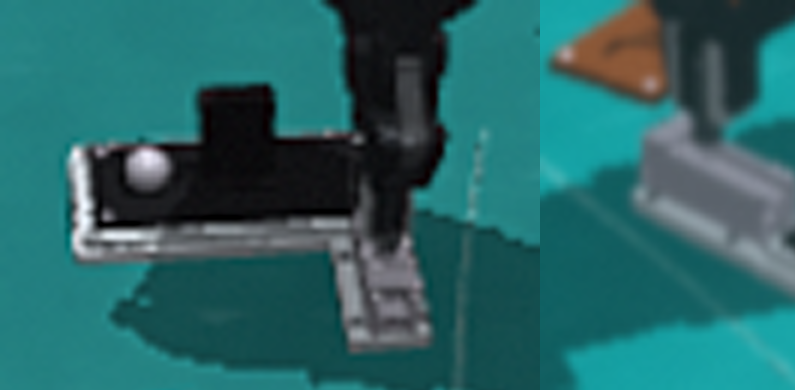

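The bolt stopped at y = −2.6, exactly the predicted park point, after 34 mm of travel with 7 N of reaction. I'll push once more, harder, to be sure it's at the end stop rather than catching.

Call:
play_rows --pt "-2.5 10 0 0 0 0 -1" --pt "-2.5 10 0 0 0 0 -1" --pt "-2.5 10 0 0 0 0 -1"

```text
time_s: 4.93
eef_pos: [464.4, -1.3, 51.0]
ee_rot: [0.011, -0.129, 0.991, -0.043]
force: [5.3, -92.2, -27.4]
grip_width: 0.137
```

That's the hard end stop. I'll relax and open.

Call:
play_rows --pt "0 -1 0 0 0 0 -1" --pt "0 0 0 0 0 0 0"

```text
time_s: 5.1
eef_pos: [465.2, -6.9, 50.9]
ee_rot: [0.011, -0.128, 0.991, -0.047]
force: [0.4, 0.1, 0.0]
grip_width: 0.265
```

Call:
play_rows --pt "0 0 0 0 0 0 0.2" --pt "0 0 0 0 0 0 0.2" --pt "0 0 0 0 0 0 0.2" --pt "0 0 0 0 0 0 0.2"

```text
time_s: 5.43
eef_pos: [464.4, -4.8, 50.4]
ee_rot: [0.01, -0.128, 0.991, -0.045]
force: [-0.5, -0.6, 0.6]
grip_width: 0.598
```

Call:
play_rows --pt "0 1.5 25 0 0 0 0.2" --pt "0 0 30 0 0 0 0.2" --pt "0 0 30 0 0 0 0.2" --pt "0 0 0 0 0 0 1" --pt "0 0 0 0 0 0 1"

```text
time_s: 5.85
eef_pos: [462.4, 0.2, 137.9]
ee_rot: [0.008, -0.13, 0.991, -0.044]
force: [-0.5, 0.9, -0.8]
grip_width: 0.857
```

```bash
cat >> h.py <<'E'
from scipy.spatial.transform import Rotation as R
def turn(s,yaw=.237):
    q=s["ee_rot"];r=R.from_quat([q[1],q[2],q[3],q[0]])
    t=R.from_quat([-np.sin(yaw/2),np.cos(yaw/2),0,0]);return (t*r.inv()).as_rotvec()
E
python3 - <<'E'
from rig import sense, optics
from h import *
s=sense();print(s["eef_pos"],s["ee_rot"],turn(s))
c=optics.capture("side");np.savez("pics/side4.npz",**c)
w=optics.capture("wrist");np.savez("pics/wrist4.npz",**w)
p=[535.24,-62.84,.237]
r=lambda i,f:cv2.resize(i,None,fx=f,fy=f,interpolation=cv2.INTER_CUBIC)
def mk(c,x0,y0,x1,y1,f,L):
    C=r(c["img"][y0:y1,x0:x1],f);P=proj(c,nest(p,L));print(P.round(1).tolist())
    for q in P: cv2.drawMarker(C,tuple(int(v) for v in ((q-[x0,y0]+.5)*f-.5).round()),(0,0,255),0,10,1)
    return C
L=[[0,0,67],[-58,76,74],[-75,-36,10],[75,36,0]]
A=mk(c,240,160,330,230,4,L);B=mk(w,100,130,400,330,2,L)
B=r(B,1)[:, :600]
o=np.zeros((600,600,3),np.uint8);o[:200]=0;o[:B.shape[0]*1,:B.shape[1]]=B[:600]
o2=np.vstack([o[:400,:],np.zeros((200,600,3),np.uint8)]);a=A[:280]
out=np.hstack([B[:400],np.zeros((400,200,3),np.uint8)]) if 0 else None
cv2.imwrite("pics/w4.png",np.hstack([B[:400,:440],np.vstack([a,np.zeros((120,360,3),np.uint8)])]))
E
```

```text
[4.62360369e+02 2.04904759e-01 1.37892580e+02] [ 0.00849889 -0.12994357  0.99051475 -0.04385175] [ 0.08510926  0.02725686 -0.0238701 ]
[[278.8, 174.7], [304.6, 189.1], [304.5, 182.0], [252.1, 204.6]]
[[183.7, 285.3], [285.3, 220.9], [162.5, 172.4], [246.9, 320.2]]
```

View pics/w4.png

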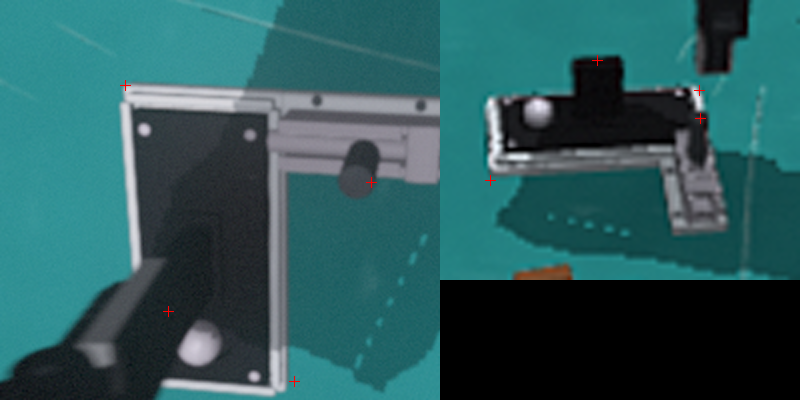

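The bolt is clear of the tray, but the knob at (357,181) in the wrist crop sits a few mm short of its park mark at (371,182). The retreat before release probably dragged it back. I'll push it home again with the inner pad of half-open jaws, so the retreat can't drag it.

Call:
play_rows --pt "0 0.5 0 0.085 0.027 0 0" --pt "0 0 0 0 0 0 0" --pt "0 0 0 0 0 0 0" --pt "0 0 0 0 0 0 0"

```text
time_s: 6.28
eef_pos: [460.6, 1.6, 133.7]
ee_rot: [-0.003, -0.13, 0.991, 0.001]
force: [0.5, -0.7, -0.5]
grip_width: 0.503
```

```bash
python3 - <<'E'
from rig import sense
from h import *
s=sense();print(s["eef_pos"],turn(s),s["grip_width"])
E
```

```text
[460.56709749   1.55994716 133.72412161] [-0.00202245 -0.00606864 -0.02409423] 0.5027017521183702
```

Call:
play_rows --pt "0 0.5 -27 0 0 -0.024 0" --pt "0 0.5 -27 0 0 0 0" --pt "0 0 -22 0 0 0 0" --pt "0 0 0 0 0 0 0" --pt "0 0 0 0 0 0 0"

```text
time_s: 6.7
eef_pos: [459.6, 3.7, 54.4]
ee_rot: [-0.003, -0.119, 0.993, -0.002]
force: [0.6, -0.3, 0.2]
grip_width: 0.505
```

Call:
play_rows --pt "-0.5 2 -4 0 0 0 0" --pt "-0.5 2 0 0 0 0 0" --pt "-0.5 2 0 0 0 0 0" --pt "-0.5 2 0 0 0 0 0"

```text
time_s: 7.03
eef_pos: [458.8, 11.9, 52.9]
ee_rot: [-0.001, -0.119, 0.993, -0.004]
force: [0.6, -12.2, -8.7]
grip_width: 0.503
```

Call:
play_rows --pt "-0.5 2 0 0 0 0 0" --pt "-0.5 2 0 0 0 0 0" --pt "-0.5 2 0 0 0 0 0"

```text
time_s: 7.28
eef_pos: [458.7, 11.9, 52.9]
ee_rot: [0.0, -0.121, 0.993, -0.01]
force: [3.1, -18.3, -12.8]
grip_width: 0.499
```

Call:
play_rows --pt "-0.5 3 0 0 0 0 0" --pt "-0.5 3 0 0 0 0 0" --pt "-0.5 3 0 0 0 0 0"

```text
time_s: 7.53
eef_pos: [458.7, 12.0, 52.5]
ee_rot: [0.001, -0.122, 0.992, -0.019]
force: [1.2, -28.0, -14.8]
grip_width: 0.499
```

Firm stop at y = 11.9, exactly as predicted, with 28 N. I'll back off inside the 29 mm of free play, then lift.

Call:
play_rows --pt "0 -5 0 0 0 0 0" --pt "0 0 0 0 0 0 0" --pt "0 0 25 0.03 0.01 0 0" --pt "0 0 30 0 0 0 1" --pt "0 0 30 0 0 0 1"

```text
time_s: 7.95
eef_pos: [455.9, 7.6, 137.3]
ee_rot: [-0.006, -0.122, 0.993, -0.001]
force: [1.5, -0.3, 0.2]
grip_width: 0.771
```

Call:
play_rows --pt "0 0 0 0 0 0 1" --pt "0 0 0 0 0 0 1"

```text
time_s: 8.12
eef_pos: [458.5, 8.0, 143.6]
ee_rot: [-0.001, -0.122, 0.993, -0.003]
force: [-0.2, 0.5, -0.6]
grip_width: 0.995
```

```bash
python3 - <<'E'
from rig import sense, optics
from h import *
s=sense();print(s["eef_pos"],turn(s))
w=optics.capture("wrist");np.savez("pics/wrist5.npz",**w)
p=[535.24,-62.84,.237];x0,y0,f=130,150,3.2
C=cv2.resize(w["img"][y0:y0+180,x0:x0+240],None,fx=f,fy=f,interpolation=cv2.INTER_CUBIC)
L=[[0,0,67],[-58,76,74],[-75,-36,10],[75,36,10],[-75,104,10],[-58,102,37]]
P=(proj(w,nest(p,L))-[x0,y0]+.5)*f-.5;print(P.round().tolist())
for q in P: cv2.drawMarker(C,tuple(int(v) for v in q.round()),(0,0,255),0,10,1)
cv2.imwrite("pics/w5.png",C)
E
```

```text
[458.51664743   7.99365202 143.55491313] [ 0.00596154 -0.00113182 -0.00722512]
[[114.0, 452.0], [432.0, 231.0], [28.0, 94.0], [314.0, 574.0], [547.0, 98.0], [544.0, 186.0]]
```

View pics/w5.png

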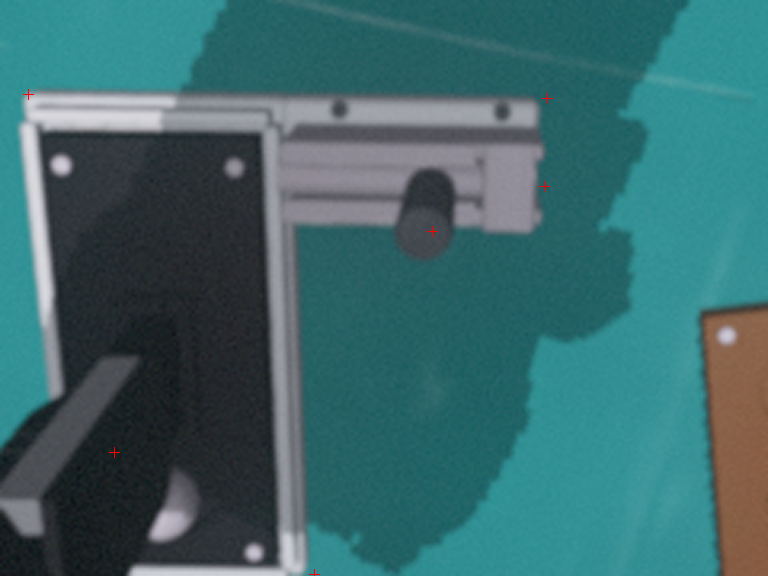

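In the wrist crop the knob at (424,232) is offset from its mark by the same ~1.6 mm as the keeper end and plate corners. So the bolt is parked, and the nest estimate shifts to about (535.7,−64.6). I'll move over the fin.

Call:
play_rows --pt "18 -17 0 0.006 0 -0.007 1" --pt "18 -17 0 0 0 0 1" --pt "18 -17 -10 0 0 0 1" --pt "16 -15 -10 0 0 0 1" --pt "0 0 0 0 0 0 1"

```text
time_s: 8.58
eef_pos: [529.8, -58.1, 119.7]
ee_rot: [-0.002, -0.12, 0.993, 0.001]
force: [-0.5, 0.4, -0.4]
grip_width: 1.0
```

Call:
play_rows --pt "0 0 0 0 0 0 1" --pt "0 0 0 0 0 0 1"

```text
time_s: 8.75
eef_pos: [528.8, -57.5, 117.3]
ee_rot: [-0.004, -0.119, 0.993, 0.003]
force: [-0.4, 0.2, 0.4]
grip_width: 1.0
```

```bash
python3 - <<'E'
from rig import sense
from h import *
s=sense();print(s["eef_pos"],turn(s,.232),s["joints"])
E
```

```text
[528.84457764 -57.48799834 117.33391561] [-0.00423674 -0.007743   -0.00754613] [-3.29409066e-01  4.49160434e-01  1.61935086e+00  1.66670779e-03
  1.08178474e+00 -2.14054092e+00]
```

Call:
play_rows --pt "5 -5 -15 -0.004 -0.008 -0.007 1" --pt "2 -2 -20 0 0 0 1" --pt "0 0 -15 0 0 0 1" --pt "0 0 0 0 0 0 1" --pt "0 0 0 0 0 0 1"

```text
time_s: 9.17
eef_pos: [533.9, -60.9, 66.8]
ee_rot: [0.0, -0.117, 0.993, 0.0]
force: [-0.7, 0.4, 0.2]
grip_width: 1.001
```

```bash
python3 - <<'E'
from rig import sense
from h import *
s=sense();print(s["eef_pos"],turn(s,.232),s["force"])
E
```

```text
[533.93435606 -60.89241722  66.83078535] [-0.00069864  0.00077581 -0.00344019] [-0.66641326  0.41637656  0.24516702]
```

Call:
play_rows --pt "1 -3 -15 0 0 -0.003 1" --pt "0 -1 -12 0 0 0 1" --pt "0 0 -8 0 0 0 1" --pt "0 0 0 0 0 0 1" --pt "0 0 0 0 0 0 1"

```text
time_s: 9.58
eef_pos: [535.6, -63.5, 34.2]
ee_rot: [0.003, -0.117, 0.993, -0.001]
force: [0.0, -0.8, -0.0]
grip_width: 0.999
```

```bash
python3 - <<'E'
from rig import sense
from h import *
s=sense();print(s["eef_pos"],turn(s,.232),s["force"])
E
```

```text
[535.59976594 -63.51309926  34.15136333] [ 0.00054283  0.00511347 -0.00254689] [ 0.04848966 -0.75875497 -0.01305738]
```

Call:
play_rows --pt "0 -1 0 0 0.005 -0.002 0" --pt "0 0 0 0 0 0 -0.4" --pt "0 0 0 0 0 0 -0.6" --pt "0 0 0 0 0 0 -0.7" --pt "0 0 0 0 0 0 -1" --grip_force 45

```text
time_s: 10.0
eef_pos: [536.6, -64.6, 36.4]
ee_rot: [0.001, -0.116, 0.993, -0.001]
force: [0.2, -0.2, -0.0]
grip_width: 0.301
```

Call:
play_rows --pt "0 0 0 0 0 0 -1" --pt "0 0 0 0 0 0 -1" --pt "0 0 0 0 0 0 -1" --pt "0 0 0 0 0 0 -1"

```text
time_s: 10.33
eef_pos: [536.8, -64.7, 36.7]
ee_rot: [0.002, -0.116, 0.993, -0.001]
force: [0.3, 0.7, -0.3]
grip_width: 0.138
```

```bash
python3 - <<'E'
from rig import sense
from h import *
s=sense();print(s["eef_pos"],turn(s,.232),s["force"],s["wrist_torque"],s["grip_width"])
E
```

```text
[536.7502039  -64.72651488  36.70651037] [ 0.00170403  0.0032627  -0.00054468] [ 0.29307394  0.71254132 -0.32318944] [ 0.02354946 -0.05408499  0.00487257] 0.13836379833051246
```

The fin is held (width 0.138, about 12 mm). Lift gently.

Call:
play_rows --pt "0 0 3 0 0 0 -1" --pt "0 0 5 0 0 0 -1" --pt "0 0 7 0 0 0 -1" --pt "0 0 8 0 0 0 -1" --pt "0 0 8 0 0 0 -1"

```text
time_s: 10.75
eef_pos: [534.9, -64.1, 68.0]
ee_rot: [-0.001, -0.116, 0.993, 0.0]
force: [0.2, -0.5, -3.3]
grip_width: 0.137
```

Call:
play_rows --pt "0 0 8 0 0 0 -1" --pt "0 0 8 0 0 0 -1" --pt "0 0 8 0 0 0 -1" --pt "0 0 6 0 0 0 -1" --pt "0 0 3 0 0 0 -1"

```text
time_s: 11.17
eef_pos: [535.6, -64.3, 107.1]
ee_rot: [0.001, -0.116, 0.993, -0.001]
force: [0.3, -1.1, -2.4]
grip_width: 0.133
```

```bash
python3 - <<'E'
from rig import sense,optics
from h import *
s=sense();print(s["eef_pos"],turn(s,.232),s["force"],s["wrist_torque"],s["grip_width"])
a=optics.capture("side")["img"];b=optics.capture("scene")["img"]
r=lambda i:cv2.resize(i,None,fx=4,fy=4,interpolation=cv2.INTER_CUBIC)
cv2.imwrite("pics/lift.png",np.hstack([r(a[110:230,230:330]),r(b[170:290,255:355])]))
E
```

```text
[535.62459147 -64.25950733 107.06577523] [ 0.00100656  0.00124336 -0.00072387] [ 0.33758264 -1.10782304 -2.44185593] [0.05664734 0.01758024 0.04241089] 0.13282558107878317
```

View pics/lift.png

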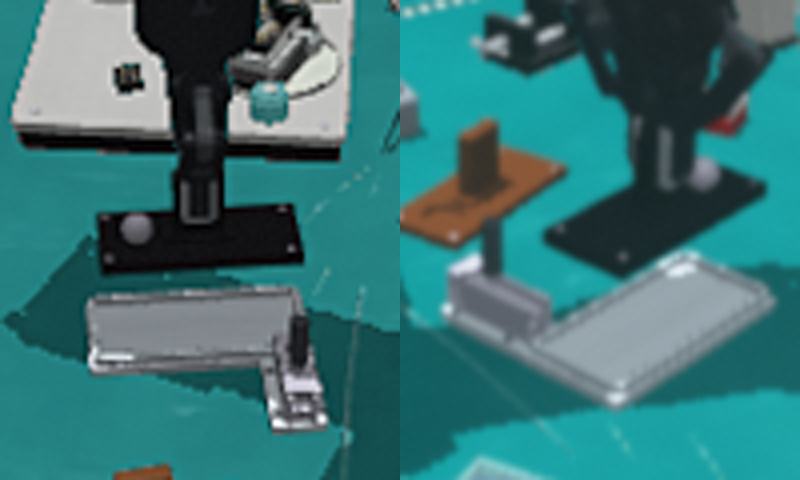

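The tray is lifted level, with the ball in its pocket in both views (left (138,228), right (703,172)), and the bolt knob has stayed at the keeper. Raise to carry height, then carry in smooth ramps.

Call:
play_rows --pt "0 1 6 0 0 0 -1" --pt "0 3 8 0 0 0 -1" --pt "0 5 9 0 0 0 -1" --pt "-0.5 7 8 0 0 0 -1" --pt "-0.7 8 4 0 0 0 -1"

```text
time_s: 11.68
eef_pos: [533.4, -39.0, 143.1]
ee_rot: [-0.001, -0.115, 0.993, 0.0]
force: [1.1, -0.1, -2.6]
grip_width: 0.129
```

Call:
play_rows --pt "-0.8 9 1 0 0 0 -1" --pt "-0.8 9 0 0 0 0 -1" --pt "-0.8 9 0 0 0 0 -1" --pt "-0.8 9 0 0 0 0 -1" --pt "-0.8 9 0 0 0 0 -1"

```text
time_s: 12.1
eef_pos: [528.8, 11.8, 145.3]
ee_rot: [-0.001, -0.116, 0.993, 0.0]
force: [-0.1, -0.8, -3.4]
grip_width: 0.129
```

Call:
play_rows --pt "-0.8 9 0 0 0 0 -1" --pt "-0.8 9 0 0 0 0 -1" --pt "-0.8 9 0 0 0 0 -1" --pt "-0.8 9 0 0 0 0 -1" --pt "-0.8 9 0 0 0 0 -1"

```text
time_s: 12.52
eef_pos: [523.8, 62.3, 144.5]
ee_rot: [-0.001, -0.116, 0.993, 0.0]
force: [-0.7, 0.5, -2.4]
grip_width: 0.131
```

Call:
play_rows --pt "-0.8 9 0 0 0 0 -1" --pt "-0.8 9 0 0 0 0 -1" --pt "-0.8 9 0 0 0 0 -1" --pt "-0.8 9 0 0 0 0 -1" --pt "-0.8 9 0 0 0 0 -1"

```text
time_s: 12.93
eef_pos: [519.2, 112.3, 144.4]
ee_rot: [-0.001, -0.116, 0.993, 0.0]
force: [1.3, -0.6, -3.2]
grip_width: 0.133
```

```bash
python3 - <<'E'
from rig import sense
from h import *
s=sense();print(s["eef_pos"],turn(s,.232),s["force"],s["grip_width"])
E
```

```text
[519.21334947 112.2657728  144.4292292 ] [-0.00047812 -0.00301721 -0.00078616] [ 1.30233453 -0.62052423 -3.20410744] 0.13253344743141782
```

Steady at about 50 mm per call. I have 184 mm left in y.

Call:
play_rows --pt "-0.5 9 0 0 0 0 -1" --pt "-0.5 9 0 0 0 0 -1" --pt "-0.5 9 0 0 0 0 -1" --pt "-0.5 9 0 0 0 0 -1" --pt "-0.5 9 0 0 0 0 -1"

```text
time_s: 13.35
eef_pos: [516.3, 162.3, 144.4]
ee_rot: [-0.001, -0.116, 0.993, 0.0]
force: [0.8, -0.7, -3.7]
grip_width: 0.132
```

Call:
play_rows --pt "-0.5 9 0 0 0 0 -1" --pt "-0.5 9 0 0 0 0 -1" --pt "-0.5 9 0 0 0 0 -1" --pt "-0.5 9 0 0 0 0 -1" --pt "-0.5 9 0 0 0 0 -1"

```text
time_s: 13.77
eef_pos: [513.4, 212.3, 144.3]
ee_rot: [-0.001, -0.116, 0.993, 0.0]
force: [-0.1, 0.5, -2.4]
grip_width: 0.134
```

Call:
play_rows --pt "-0.5 9 0 0 0 0 -1" --pt "-0.5 9 0 0 0 0 -1" --pt "-0.5 9 0 0 0 0 -1" --pt "-0.5 8 0 0 0 0 -1" --pt "-0.5 7 0 0 0 0 -1"

```text
time_s: 14.18
eef_pos: [510.5, 259.4, 144.2]
ee_rot: [-0.002, -0.116, 0.993, 0.0]
force: [-0.6, -0.2, -2.6]
grip_width: 0.134
```

Call:
play_rows --pt "-0.5 6 0 0 0 0 -1" --pt "-0.5 5 0 0 0 0 -1" --pt "-0.5 4 0 0 0 0 -1" --pt "-0.5 2 0 0 0 0 -1" --pt "0 1 0 0 0 0 -1"

```text
time_s: 14.6
eef_pos: [508.0, 280.5, 144.0]
ee_rot: [-0.002, -0.117, 0.993, 0.0]
force: [-0.0, -0.1, -2.3]
grip_width: 0.136
```

```bash
python3 - <<'E'
from rig import sense
from h import *
s=sense();print(s["eef_pos"],turn(s,.232),s["force"],s["grip_width"],s["dq"].round(3))
E
```

```text
[508.04750187 280.50024899 144.03840855] [-0.00043223 -0.00341179 -0.00215793] [-0.04029607 -0.09355571 -2.31312827] 0.13640209224071304 [ 0.023  0.016 -0.023 -0.002  0.008  0.023]
```

Call:
play_rows --pt "-0.5 3 0 0 0 0 -1" --pt "-1 5 1 0 0 0 -1" --pt "-1 4 1 0 0 0 -1" --pt "0 2 0 0 0 0 -1" --pt "0 1 0 0 0 0 -1"

```text
time_s: 15.02
eef_pos: [505.5, 296.4, 146.3]
ee_rot: [-0.002, -0.116, 0.993, 0.0]
force: [0.2, -0.1, -3.0]
grip_width: 0.135
```

Call:
play_rows --pt "0 0 0 0 0 0 -1" --pt "0 0 0 0 0 0 -1" --pt "0 0 0 0 0 0 -1" --pt "0 0 0 0 0 0 -1" --pt "0 0 0 0 0 0 -1"

```text
time_s: 15.43
eef_pos: [505.5, 296.3, 146.3]
ee_rot: [-0.002, -0.116, 0.993, 0.0]
force: [-0.6, 0.4, -2.9]
grip_width: 0.133
```

```bash
python3 - <<'E'
from rig import sense,optics
from h import *
s=sense();print(s["eef_pos"],turn(s,.232),s["force"],s["grip_width"],s["dq"].round(3))
e=s["eef_pos"]
a=optics.capture("side");b=optics.capture("scene");o=[]
for c,x0,y0 in((a,205,190),(b,175,110)):
    C=cv2.resize(c["img"][y0:y0+140,x0:x0+100],None,fx=4,fy=4,interpolation=cv2.INTER_CUBIC)
    L=[[0,0,119],[66,29,119],[66,-29,119],[-66,29,119],[-66,-29,119],[40,0,134]]
    P=np.vstack([nest([e[0]-1,e[1],.232],L),[[504,296.2,39.5]],nest([504,296.2,0.0],[[0,0,39.5]])])
    for q in proj(c,P): cv2.drawMarker(C,tuple(int(v) for v in ((q-[x0,y0]+.5)*4-.5).round()),(0,0,255),0,10,1)
    o.append(C)
cv2.imwrite("pics/end.png",np.hstack(o))
E
```

```text
[505.54060088 296.32897019 146.32181148] [-0.00012861 -0.00335125 -0.00098171] [-0.55548308  0.3603848  -2.86067628] 0.13340582036054843 [-0.004 -0.     0.003 -0.001 -0.002  0.001]
```

View pics/end.png

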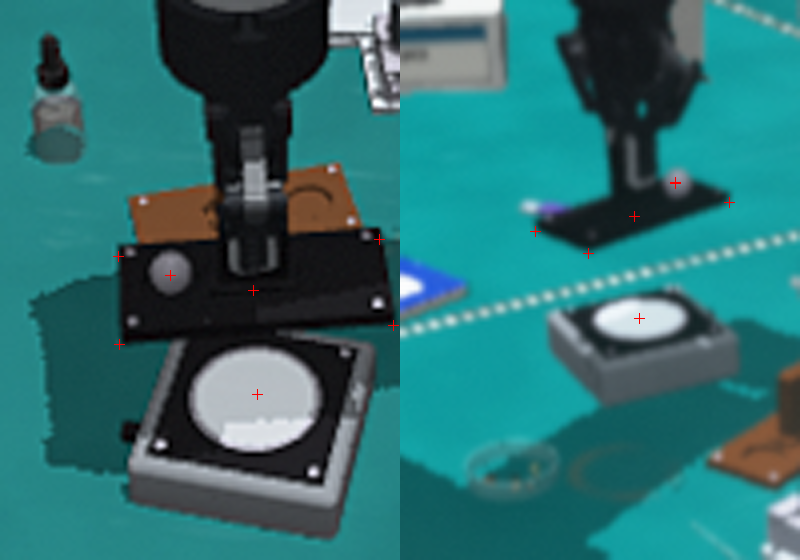

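Both views agree: the window mark is centred in the glass, and the tray corners and ball sit on their predicted marks. The arm is still, so I'll hand in.

```bash
python3 -c "
from rig import ctrl;print(ctrl.finish_job())"
```

```text
the job is handed in; nothing more can be done
None
```

The job is handed in at about 15.5 s of the 48 s allowed. The bolt is parked, and the gripper is holding the tray by its fin over the reader window. The job reports no verdict, so these are my own last checks.

**Tray position:** the tray centre is within about 3 mm of the window centre, with its underside about 80 mm above it. It is level to within about 0.004 rad and still. This rests on the tool pose and two camera views that agree to within a few millimetres.

**Grip and ball:** the fin is still held (jaw opening about 11–12 mm, about 2.9 N of load). The ball sits on its pocket mark in both views.

**Bolt:** my first release seems to have dragged the bolt back a few millimetres. I pushed it home again with the open jaws until it stopped firmly at the predicted park position. The wrist picture after that showed the knob matching the park mark to about 0.5 mm. I did not measure the bolt's travel again after lifting the tray, but in the lift views the knob was still at the keeper.

**Force:** one check push against the bolt's end stop reached 92 N at the wrist. That is under the 120 N limit but harder than I intended. That push was made with the fingers.

**Bystanders:** I did not touch the die box, petri dish, dropper bottle or brown look-alike knowingly, and nothing looked moved in the pictures. I did not measure their final positions.

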